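# Close the filter clamp, pin it and hold the seal squeezed

## Task

Swing the open blue lid of the filter clamp shut, then take the slim yellow-knobbed locking pin from the rack and push it down through the hole in the lid into the hole in the clamp body until its collar sits on the lid. Keep pressing down on the pin so that the springy lid is squeezed flat against the body, and finish while still holding it pressed like that: do not let go. Leave the thick black-knobbed pin, the flask, the white bottle and the meter where they are.

Things in the scene. Friction and masses are not known exactly. Their poses are not given: they have to be found in the camera images.
- clamp: Fixed aluminium filter clamp body, a block 90 (its x) x 130 (its y) x 40 mm high (a white filter disc on its top). Origin: centre of its underside, on the bench; z up. The lid is hinged along its +y edge; the vertical pin hole goes right through near its -y edge.
- base_hole (a point): Centre of the mouth of the pin hole in the clamp body's top face: 15 mm diameter with a 2 mm chamfer, through the full 40 mm height; at x 0, y -35, z 40 mm in the clamp's frame.
- lid_hinge (a point): Middle of the hinge axis, at x 0, y +60, z 42 mm in the clamp's frame; the axis runs along the clamp's x.
- lid (a joint): Angle of the hinge in rad: 0 closed, grows as the lid opens upward (1.57 = upright), at most 1.8. Stiff hinge: the lid stays where it is left; 0.16 N m moves it, about 2 to 3 N at the free end, up to some 4 N when raising it. It starts open, 1.2 to 1.7.
- squeeze (a joint): How far the springy lid plate is pressed down beyond the hinge's closed stop, in rad: 0 relaxed, 0.04 squeezed flat (then stops). With joint lid at 0 and no load the plate stands 0.04 rad open, its hole 4 mm proud. Pressing at the hole it begins to give at about 3 N and is flat at about 9 N; it springs back when let go.
- lid_hole (a point): Centre of the pin hole at the lid's upper (outer) face; the frame's z is the outward normal of the lid, its y points to the hinge. The lid is a blue plate 84 mm wide along the hinge, 10 mm thick, reaching from 5 to 120 mm from the hinge axis; its underside contains the axis when flat; the hole, 95 mm from the axis, is 15 mm in diameter with a 2 mm chamfer. When squeezed flat this point is at x 0, y -35, z 52 mm in the clamp's frame, right over base_hole.
- pin_rack: Fixed white rack 130 (its x) x 60 (its y) x 50 mm high, origin at the centre of its underside, with two loose 21 mm holes in its top plate at x -32 and +32 mm; each carries one pin, standing upright and hanging by its collar. Which pin is in which hole varies.
- slim_pin: The pin that fits. Steel shank 12 mm in diameter, 42 mm long, its lowest 6 mm tapering to 6 mm; above it a collar 30 mm in diameter, 5 mm thick (42 to 47 mm), and a yellow knob 20 mm in diameter (47 to 80 mm), by which it is gripped from above. Origin: centre of the tip, z up along the pin towards the knob. About 0.06 to 0.13 kg. In the rack its tip is 8 mm above the bench.
- pin_collar (a point): Centre of the underside of the slim pin's collar, 42 mm above its tip. Fully pushed in, it coincides with lid_hole.
- thick_pin: The pin that does not fit: same shape, but the shank is 18 mm in diameter and the knob black. Origin: centre of the tip. To be left in the rack.
- flask: Conical glass flask, 84 mm wide at the foot, 122 mm high; origin at the centre of its underside. Leave it alone.
- white_bottle: Small white plastic bottle, 42 mm in diameter, 75 mm high; origin at the centre of its underside. Leave it alone.
- meter: Hand-held meter lying flat, 85 (its x) x 170 (its y) x 30 mm, white with a green keypad; origin at the centre of its underside. Leave it alone.
Mind the look-alikes: they are no part of the job. Leave any purple look-alike of the slim_pin alone. Leave any green look-alike of the clamp alone.

How it is judged (in metres and radians):
On the way, in this order (a step that is already met when the one before it is completed fails the run):
1. the lid is swung shut (value of joint lid below 0.05 rad), for 0.2 s.
2. the slim pin reaches through the lid well into the hole of the body (value of joint lid below 0.08 rad and z of slim_pin in the frame of clamp below 0.03 m and horizontal distance between slim_pin and base_hole below 0.005 m), for 0.1 s.
At the end, for the whole second after the job is handed in: Through the last second the robot presses on the slim pin (over 3 N; over 4 N between pin and clamp); pin fully in: tip within 4 mm of the hole axis, collar within 4 mm of the lid hole mouth; hinge below 0.03 rad and lid squeezed, its hole within 1.5 mm of flat (z of lid_hole in the frame of clamp below 0.0535 m and value of joint lid below 0.03 rad and horizontal distance between slim_pin and base_hole below 0.004 m and distance between pin_collar and lid_hole below 0.004 m and contact force between slim_pin and clamp above 4 N and contact force between any of the fingers, the arm and slim_pin above 3 N); the arm keeps its last pose, push and grip.
It fails at once if the thick pin is taken from its place (moved over 30 mm) (distance of thick_pin from where it was at the start of the episode above 0.03 m).
It fails at once if the flask, bottle or meter is pushed over 30 mm or knocked over (distance of any of flask, white_bottle, meter from where it was at the start of the episode above 0.03 m or angle between any of flask, white_bottle, meter's own z axis and vertical above 0.5 rad).
It also fails if it takes over 51 s, if anything falls off the work surface, if the arm or the gripper's body presses on something with over 40 N, if the wrist force passes 120 N, or if a joint passes its speed limit or range.

## Robot

A 7-joint arm with a two-finger parallel gripper is mounted at the origin on the work surface. World frame = base frame: x ahead of the robot, y to its left, z up, the work surface at z = 0. Lengths are in mm, angles in rad, forces in N, time in s.
With the tool pointing down it reaches from about 425 to 1025 mm from the base axis. Payload 9.4 kg.
Tool frame: the origin (TCP) lies on the mounting face of the last link; the fingertips stand 173 mm ahead of it and the grasp point (between the pads) lies 155 mm ahead of it (grasp_offset is the distance from the TCP to the grasp point, in mm); z points along the fingers, y is the direction in which the jaws open and shut (so a half turn about z gives the same grasp; the last joint's range is limited). The gripper opens to 85 mm and grips with 20 to 120 N. Pads are 22 mm wide; open, the fingers measure 114 mm over their backs; the gripper's body (76 mm by 85 mm) begins 54 mm behind the grasp point. The pads swing forward as they close: fully open they stand 13 mm farther back than shut.
Start: joints at [1.072, 0.599, -0.003, 1.599, 0.002, 0.943, -0.08], TCP at [296.816, -661.457, 404.675] pointing down, gripper open.
Joint ranges: [-2.57, 2.57], [-0.35, 1.97], [-1.29, 1.29], [0.11, 2.56], [-1.05, 4.19], [0.11, 1.86], [-2.63, 2.63]. Speed limits (rad/s): [2.22, 2.22, 3.01, 3.01, 3.14, 3.14, 3.14].

## Interface

Orientations are given as a 3x3 rotation matrix whose columns are the frame's x, y, z axes.
In Python, from rig import * gives the robot as it stands.
- The arm moves only by the tool play_rows, never from a script. Its argument "motion" is a list of rows, each an object with "offset": the shift along the tool's x, y, z as a fraction of full scale, a list of three; "dr": the turn, a rotation vector about the tool's x, y, z as a fraction of full scale, a list of three; "hand": the closure, from 0 (fully open) to 1 (shut). In form: [{"offset": [dx, dy, dz], "dr": [ax, ay, az], "hand": hand}, ...]. A call has exactly 10 rows; each row is the pose to reach, as a shift and turn from the pose commanded when the call began, along the tool's axes at that moment; what a row does not reach only later rows make up. Full scale, the value 1, is 0.12 m for a shift and pi/4 rad for a turn. A row lasts 1/8 s, in which the tool goes at most 62.5 mm and 10.7 degrees, less where a joint would pass 70% of its speed; a pose out of reach is approached as far as the arm can. A call with a number of a shift or a turn outside -1 to 1 is refused whole. A call with a gripper value outside its range is refused whole. The fingers move at their own pace and stop on an object; "grip_force" is the grip in N (left out, the last holds). Time passes only in rows, so rows that repeat a pose let the fingers close, or fill a call up. It gives the time, the measured TCP pose, the force and the opening at its end, in the units of the state.
- state(): the state, without advancing time (a new reading comes with each control period).
- snapshot(name): name is "side" or "top"; returns the picture (400x640x3 uint8, blue, green, red); there is no depth.
- calibration(name): a dict with "fovy" (degrees; the focal length in pixels is half the picture's height over the tangent of half this angle, whatever the lens; pixels are square), "cx", "cy" (the principal point, pixels), "origin" and "orientation" of the camera in the world. Camera axes: x right, y up, looking along -z (the intrinsics and any distortion apply to the point x, -y, -z); pixel columns grow to the right and rows downward; lengths in mm; the calibration is good to about 2 mm. A picture is of the moment at which its call begins. calibration takes no time and is no camera call.
- hand_in(): hands the job in, once; it reports no verdict.
The state is a dict: "time_s": time; "joints": joint angles; "dq": joint speeds; "joint_efforts": joint torques, N m; "ee_pos": TCP position; "ee_rot": TCP orientation; "ft_force": force on the tool from outside, world axes, zero at the start; "wrist_torque": the same for the moment, N m; "width": finger opening in mm.
Only numpy, scipy, OpenCV 4.12 (cv2) and the standard library are available. Lean on these libraries where they do the work, as an engineer would, in place of code of your own. Each camera call takes 0.05 s, during which the arm holds its last target.

## Working session

There is one attempt and no reset: what is moved stays moved. The work goes in short steps, Python scripts to look and compute and a tool call to move; the robot and the scene stay as the last step left them, time stands still between calls to the robot, and variables do not carry over. Pictures are saved under pics/ and viewed, and the job is handed in when it is done.

Besides the shell and the picture viewer there is one more tool, called after "Call:" by a JSON object that holds its "op" and its "data". play_rows: Moves the arm, as the interface text tells. Shift numbers are shares of 0.12 m and turn numbers shares of pi/4 rad, none past 1 either way. Its arguments: {"type":"object","properties":{"motion":{"type":"array","items":{"type":"object","properties":{"offset":{"type":"array","items":{"type":"number","minimum":-1,"maximum":1}},"dr":{"type":"array","items":{"type":"number","minimum":-1,"maximum":1}},"hand":{"type":"number"}}}},"grip_force":{"type":"number"}},"required":["motion"]}

```bash
mkdir -p pics; ls; python3 - <<'E'
from rig import *
import cv2
print(state())
for n in("side","top"):
    im=snapshot(n); cv2.imwrite(f"pics/{n}0.png",im); print(n,calibration(n))
E
```

```text
pics
{'time_s': 0.0, 'joints': array([ 1.07230781,  0.60012947, -0.00257209,  1.60011095,  0.00180495,
        0.94288783, -0.0798281 ]), 'dq': array([-5.41393510e-04, -1.55292239e-03, -2.36899432e-03,  8.70104425e-05,
       -1.59308543e-03,  8.07111690e-04,  3.00696609e-04]), 'joint_efforts': array([ 4.58478426e-04, -7.76441288e+01,  1.56481639e+00, -2.58006245e+01,
        1.23689693e-02,  8.90462659e-03, -1.42609107e-05]), 'ee_pos': array([ 296.75227957, -661.27392766,  403.8199509 ]), 'ee_rot': array([[ 9.12334764e-01,  4.09444412e-01, -7.43008671e-04],
       [ 4.09445066e-01, -9.12333787e-01,  1.34124865e-03],
       [-1.28705151e-04, -1.52788900e-03, -9.99998824e-01]]), 'ft_force': array([-0.43423126,  0.30142334, -0.4833887 ]), 'wrist_torque': array([ 0.02119789,  0.05386247, -0.05509026]), 'width': 85.31126482949328}
side {'fovy': 57.658220155983905, 'cx': 321.80347417510126, 'cy': 198.2084095983749, 'origin': array([ 496.58958873, -672.37952787,  806.20008136]), 'orientation': array([[ 0.99840521,  0.03597782, -0.04350444],
       [-0.05582688,  0.74374542, -0.66612769],
       [ 0.00839041,  0.66749408,  0.74456783]])}
top {'fovy': 52.875625984395064, 'cx': 321.1087165684017, 'cy': 204.31316449541688, 'origin': array([ 277.0094044 ,    7.97075824, 1252.1077996 ]), 'orientation': array([[-0.02127793,  0.98013426, -0.19719049],
       [-0.99975566, -0.02204112, -0.00167617],
       [-0.00598917,  0.19710665,  0.98036376]])}
```

View pics/side0.png

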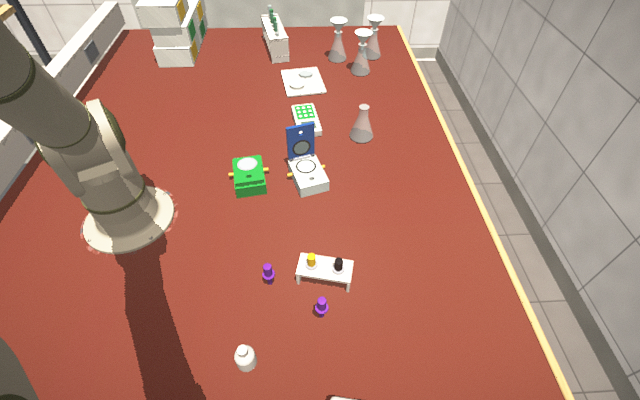

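View pics/top0.png

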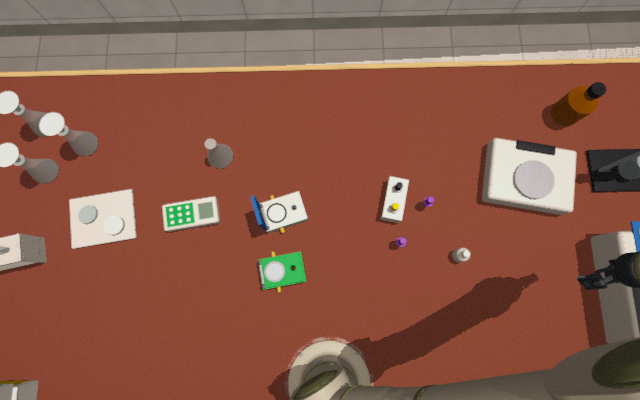

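The slim pin I want is the yellow knob in the rack, at side (311,260) and top (396,207). It could be confused with:
- the black thick pin at side (338,265), top (399,186)
- the purple pins at side (268,272) and (321,306)

The clamp I want has the blue lid, at side (307,165) and top (280,212). The green clamp at side (249,175) is a look-alike.

Next I'll check these in close crops and measure.

```bash
cat > h.py <<'E'
import numpy as np, cv2
from rig import *
def K(c,h=400):
    f=h/2/np.tan(np.radians(c['fovy']/2)); return f
def ray(c,u,v):
    f=K(c); d=np.array([(u-c['cx'])/f,-(v-c['cy'])/f,-1.0]); return c['origin'],c['orientation']@d
def onz(c,u,v,z):
    o,d=ray(c,u,v); return o+d*(z-o[2])/d[2]
def tri(c1,p1,c2,p2):
    o1,d1=ray(c1,*p1);o2,d2=ray(c2,*p2)
    A=np.stack([d1,-d2],1); s=np.linalg.lstsq(A,o2-o1,rcond=None)[0]
    a=o1+d1*s[0];b=o2+d2*s[1]; return (a+b)/2,np.linalg.norm(a-b)
def proj(c,p):
    q=c['orientation'].T@(np.array(p)-c['origin']); f=K(c)
    return c['cx']+f*q[0]/-q[2], c['cy']-f*q[1]/-q[2]
E
python3 - <<'E'
from h import *
s=cv2.imread('pics/side0.png');t=cv2.imread('pics/top0.png')
r=lambda im,x,y,w,h,k:cv2.resize(im[y:y+h,x:x+w],None,fx=k,fy=k,interpolation=cv2.INTER_NEAREST)
a=np.hstack([r(s,270,115,70,90,5),r(t,245,180,70,60,5)[:450] if 0 else cv2.copyMakeBorder(r(t,245,180,70,60,5),0,150,0,0,0)])
cv2.imwrite('pics/c1.png',a)
b=np.vstack([r(s,255,240,110,50,5),cv2.copyMakeBorder(r(t,370,170,60,60,5),0,0,0,250,0)])
cv2.imwrite('pics/c2.png',b)
cs,ct=calibration('side'),calibration('top')
def cen(im,f,box):
    x,y,w,h=box; hsv=cv2.cvtColor(im[y:y+h,x:x+w],cv2.COLOR_BGR2HSV).astype(int); B=im[y:y+h,x:x+w].astype(int)
    m=f(hsv,B); ys,xs=np.nonzero(m); return (xs.mean()+x,ys.mean()+y),len(xs),(xs.min()+x,xs.max()+x,ys.min()+y,ys.max()+y)
yel=lambda h,b:(h[...,0]>18)&(h[...,0]<35)&(h[...,1]>150)&(h[...,2]>100)
blk=lambda h,b:(b.max(-1)<45)
for nm,f in(('y',yel),('k',blk)):
    ps=cen(s,f,(300,248,50,27));pt=cen(t,f,(383,177,24,40)); print(nm,ps,pt,tri(cs,ps[0],ct,pt[0]))
E
```

```text
y ((np.float64(311.0348837209302), np.float64(259.0581395348837)), 86, (np.int64(308), np.int64(314), np.int64(253), np.int64(265))) ((np.float64(394.63157894736844), np.float64(206.3421052631579)), 38, (np.int64(391), np.int64(398), np.int64(203), np.int64(210))) (array([ 503.00934541, -208.77546726,   75.0059332 ]), np.float64(0.6530801021395762))<stdin>:11: RuntimeWarning: Mean of empty slice.
  ret = ret.dtype.type(ret / rcount)
Traceback (most recent call last):
ValueError: zero-size array to reduction operation minimum which has no identity
```

View pics/c1.png

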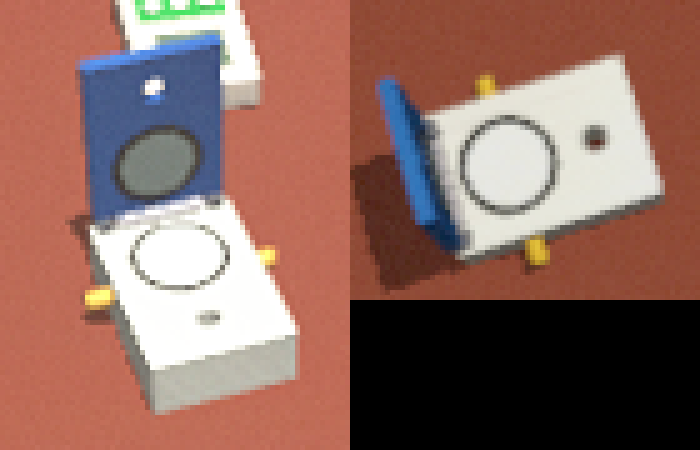

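View pics/c2.png

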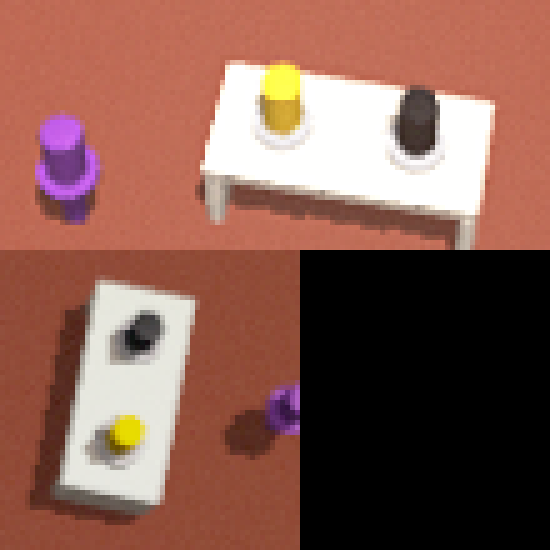

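The side crop confirms the yellow-knobbed pin in the rack and the blue-lid clamp, with its body hole at about side (311.3,178) and top (293.5,207).

```bash
python3 - <<'E'
from h import *
s=cv2.imread('pics/side0.png');t=cv2.imread('pics/top0.png')
cs,ct=calibration('side'),calibration('top')
def dark(im,box,th):
    x,y,w,h=box; g=im[y:y+h,x:x+w].min(-1).astype(float); wgt=np.clip(th-g,0,None); ys,xs=np.mgrid[y:y+h,x:x+w]
    return (xs*wgt).sum()/wgt.sum(),(ys*wgt).sum()/wgt.sum()
def ell(im,box,th):
    x,y,w,h=box; g=im[y:y+h,x:x+w].min(-1); ys,xs=np.nonzero(g<th)
    e=cv2.fitEllipse(np.stack([xs+x,ys+y],1).astype(np.float32)); return e[0]
hs=dark(s,(308,176,8,6),190);ht=dark(t,(290,204,8,8),180)
print('hole',hs,ht,onz(cs,*hs,40),onz(ct,*ht,40),tri(cs,hs,ct,ht))
rs=ell(s,(294,158,24,17),170);rt=ell(t,(265,201,23,24),165)
print('ring',rs,rt,onz(cs,*rs,40),onz(ct,*rt,40))
for n,c,im in(('s',cs,s),('t',ct,t)):
    h=onz(c,*(hs if n=='s' else ht),40);r=onz(c,*(rs if n=='s' else rt),40);d=(r-h)[:2];print(n,np.linalg.norm(d),np.degrees(np.arctan2(d[1],d[0])))
# corners
for n,c,off,pts in(('clamp side',cs,(270,115),[(152,370),(298,333)]),('clamp top',ct,(245-70,180),[(662,193),(620,57)])):
    P=[onz(c,x/5+off[0]-.5,y/5+off[1]-.5,40) for x,y in pts]; print(n,P)
for n,c,off,pts in(('rack side',cs,(255,240),[(228,62),(494,100),(475,215),(204,172)]),('rack top',ct,(370,120),[(98,282),(197,300),(160,503),(58,487)])):
    P=np.array([onz(c,x/5+off[0]-.5,y/5+off[1]-.5,50) for x,y in pts]); print(n,P.round(1).tolist(),P.mean(0))
print('knob',onz(cs,311.1,255.9,88),onz(ct,395.1,205.9,88),tri(cs,(311.1,255.9),ct,(395.1,205.9)))
print('black',onz(cs,255+420/5-.5,240+95/5-.5,88))
# lid top edge corners (outer edge), 
for a,b in(((80,66),(380-350,80)),((222,40),(0,0))): print(tri(cs,(a[0]/5+269.5,a[1]/5+114.5),ct,(b[0]/5+244.5,b[1]/5+179.5)))
E
```

```text
hole (np.float64(311.7551020408163), np.float64(178.0857142857143)) (np.float64(293.55729492799), np.float64(207.23481527864746)) [515.95151335  94.93022311  40.        ] [513.56620658  94.81810838  40.        ] (array([514.84331895,  95.08095984,  39.41300271]), np.float64(2.3184597661322073))
ring (305.5072937011719, 165.7296905517578) (275.10302734375, 212.96267700195312) [498.76244678 149.53423694  40.        ] [496.96572992 151.48774657  40.        ]
s 57.245631587575275 107.47373753269635
t 59.05102638755709 106.32711387249806
clamp side [array([480.02918123,  53.91678952,  40.        ]), array([566.7078137 ,  79.90776977,  40.        ])]
clamp top [array([478.85837353,  54.33213976,  40.        ]), array([564.73011016,  79.11403092,  40.        ])]
rack side [[477.4, -170.8, 50.0], [606.1, -199.3, 50.0], [590.2, -260.7, 50.0], [465.1, -231.7, 50.0]] [ 534.68310304 -215.62062118   50.        ]
rack top [[603.6, -201.9, 50.0], [590.7, -262.2, 50.0], [464.7, -231.7, 50.0], [475.9, -170.7, 50.0]] [ 533.72089133 -216.61918926   50.        ]
knob [ 503.66553227 -208.36059386   88.        ] [ 501.48871586 -207.89801478   88.        ] (array([ 502.70716909, -207.92555609,   86.84967348]), np.float64(2.0045615806257113))
black [ 566.66048854 -218.61656803   88.        ]
(array([482.9761806 , 191.52193206, 172.39693162]), np.float64(81.31404729448828))
(array([549.46766968, 217.9879297 , 159.97535411]), np.float64(45.352982385996604))
```

```bash
cat >> h.py <<'E'
HOLE=np.array([514.8,95.0]); YAW=np.radians(16.5)
CX=np.array([np.cos(YAW),np.sin(YAW),0]);CY=np.array([-np.sin(YAW),np.cos(YAW),0])
CORG=np.append(HOLE,0)+35*CY
def w(cx,cy,z): return CORG+cx*CX+cy*CY+np.array([0,0,z])
def move(target,R=None):
    st=state();R=st['ee_rot']; d=R.T@(np.array(target)-st['ee_pos']); return d/120
E
python3 - <<'E'
from h import *
cs,ct=calibration('side'),calibration('top')
def onplane(c,u,v,x):
    o,d=ray(c,u,v); s=((w(x,0,0)-o)@CX)/(d@CX); p=o+s*d; q=p-CORG; return q@CY,q[2]
for nm,c,u,v,x in (('sL',cs,270+80/5,115+70/5,-42),('sR',cs,270+222/5,115+42/5,42),('tR top',ct,175+380/5,180+80/5,42),('tL',ct,175+420/5,180+220/5,-42)):
    y,z=onplane(c,u-.5,v-.5,x); print(nm,y,z,'ang',np.arctan2(z-42,60-y),np.hypot(z-42,60-y))
print('start behind',w(0,115,0),move(np.append(w(0,115,0)[:2],404)))
print('hinge',w(0,60,42), 'hole',w(0,-35,52))
for n,u,v in(('flask',220,156),('meter',190,214)): print(n,onz(ct,u,v,0))
E
```

```text
sL 69.96296950955038 157.23459610226496 ang 1.6570400084405394 115.66448417859463
sR 61.61412601954609 162.54476132579475 ang 1.5841857892792475 120.55556762713117
tR top 67.96299268207903 161.30433077362022 ang 1.6374426865492273 119.56978127351505
tL 67.54899227213551 169.08081892236896 ang 1.6301296836824626 127.3048381732002
start behind [472.19769829 238.82296023   0.        ] [ 4.40531233 -6.2445913   0.00737083]
hinge [487.81854225 186.08787481  42.        ] hole [514.8  95.   52. ]
flask [696.83218547 336.12700317   0.        ]
meter [506.91405288 425.8009744    0.        ]
```

Lid angle is about 1.63 rad. I'll travel to behind the lid with the fingers shut, at safe height (tips at z 231).

Call:
{"op": "play_rows", "data": {"motion": [{"offset": [0.06,-0.1,0],"dr": [0,0,0],"hand": 1},{"offset": [0.13,-0.2,0],"dr": [0,0,0],"hand": 1},{"offset": [0.2,-0.3,0],"dr": [0,0,0],"hand": 1},{"offset": [0.27,-0.4,0],"dr": [0,0,0],"hand": 1},{"offset": [0.34,-0.5,0],"dr": [0,0,0],"hand": 1},{"offset": [0.41,-0.6,0],"dr": [0,0,0],"hand": 1},{"offset": [0.48,-0.7,0],"dr": [0,0,0],"hand": 1},{"offset": [0.55,-0.8,0],"dr": [0,0,0],"hand": 1},{"offset": [0.62,-0.9,0],"dr": [0,0,0],"hand": 1},{"offset": [0.7,-1,0],"dr": [0,0,0],"hand": 1}]}}

```text
time_s: 1.35
ee_pos: [324.5, -516.7, 404.7]
ee_rot: [[0.912, 0.409, -0.0], [0.409, -0.912, -0.0], [-0.0, 0.0, -1.0]]
ft_force: [0.9, 1.2, -0.2]
width: -0.2
```

Call:
{"op": "play_rows", "data": {"motion": [{"offset": [0.07,-0.1,0],"dr": [0,0,0],"hand": 1},{"offset": [0.14,-0.2,0],"dr": [0,0,0],"hand": 1},{"offset": [0.21,-0.3,0],"dr": [0,0,0],"hand": 1},{"offset": [0.28,-0.4,0],"dr": [0,0,0],"hand": 1},{"offset": [0.35,-0.5,0],"dr": [0,0,0],"hand": 1},{"offset": [0.42,-0.6,0],"dr": [0,0,0],"hand": 1},{"offset": [0.49,-0.7,0],"dr": [0,0,0],"hand": 1},{"offset": [0.56,-0.8,0],"dr": [0,0,0],"hand": 1},{"offset": [0.63,-0.9,0],"dr": [0,0,0],"hand": 1},{"offset": [0.7,-1,0],"dr": [0,0,0],"hand": 1}]}}

```text
time_s: 2.6
ee_pos: [352.0, -372.8, 404.7]
ee_rot: [[0.912, 0.409, 0.0], [0.409, -0.912, -0.0], [-0.0, 0.0, -1.0]]
ft_force: [0.8, -0.2, 0.2]
width: -0.2
```

Call:
{"op": "play_rows", "data": {"motion": [{"offset": [0.07,-0.1,0],"dr": [0,0,0],"hand": 1},{"offset": [0.14,-0.2,0],"dr": [0,0,0],"hand": 1},{"offset": [0.21,-0.3,0],"dr": [0,0,0],"hand": 1},{"offset": [0.28,-0.4,0],"dr": [0,0,0],"hand": 1},{"offset": [0.35,-0.5,0],"dr": [0,0,0],"hand": 1},{"offset": [0.42,-0.6,0],"dr": [0,0,0],"hand": 1},{"offset": [0.49,-0.7,0],"dr": [0,0,0],"hand": 1},{"offset": [0.56,-0.8,0],"dr": [0,0,0],"hand": 1},{"offset": [0.63,-0.9,0],"dr": [0,0,0],"hand": 1},{"offset": [0.7,-1,0],"dr": [0,0,0],"hand": 1}]}}

```text
time_s: 3.85
ee_pos: [379.5, -228.9, 404.7]
ee_rot: [[0.912, 0.409, 0.0], [0.409, -0.912, -0.0], [0.0, 0.0, -1.0]]
ft_force: [0.1, 0.1, -0.4]
width: -0.3
```

Call:
{"op": "play_rows", "data": {"motion": [{"offset": [0.07,-0.1,0],"dr": [0,0,0],"hand": 1},{"offset": [0.14,-0.2,0],"dr": [0,0,0],"hand": 1},{"offset": [0.21,-0.3,0],"dr": [0,0,0],"hand": 1},{"offset": [0.28,-0.4,0],"dr": [0,0,0],"hand": 1},{"offset": [0.35,-0.5,0],"dr": [0,0,0],"hand": 1},{"offset": [0.42,-0.6,0],"dr": [0,0,0],"hand": 1},{"offset": [0.49,-0.7,0],"dr": [0,0,0],"hand": 1},{"offset": [0.56,-0.8,0],"dr": [0,0,0],"hand": 1},{"offset": [0.63,-0.9,0],"dr": [0,0,0],"hand": 1},{"offset": [0.7,-1,0],"dr": [0,0,0],"hand": 1}]}}

```text
time_s: 5.1
ee_pos: [407.0, -85.0, 404.7]
ee_rot: [[0.912, 0.409, -0.0], [0.409, -0.912, -0.0], [-0.0, 0.0, -1.0]]
ft_force: [-0.3, 0.3, 0.3]
width: -0.3
```

Call:
{"op": "play_rows", "data": {"motion": [{"offset": [0.07,-0.1,0],"dr": [0,0,0],"hand": 1},{"offset": [0.14,-0.2,0],"dr": [0,0,0],"hand": 1},{"offset": [0.21,-0.3,0],"dr": [0,0,0],"hand": 1},{"offset": [0.28,-0.4,0],"dr": [0,0,0],"hand": 1},{"offset": [0.35,-0.5,0],"dr": [0,0,0],"hand": 1},{"offset": [0.42,-0.6,0],"dr": [0,0,0],"hand": 1},{"offset": [0.49,-0.7,0],"dr": [0,0,0],"hand": 1},{"offset": [0.56,-0.8,0],"dr": [0,0,0],"hand": 1},{"offset": [0.63,-0.9,0],"dr": [0,0,0],"hand": 1},{"offset": [0.7,-1,0],"dr": [0,0,0],"hand": 1}]}}

```text
time_s: 6.35
ee_pos: [434.5, 58.9, 404.7]
ee_rot: [[0.912, 0.409, -0.0], [0.409, -0.912, -0.0], [-0.0, 0.0, -1.0]]
ft_force: [0.2, -0.3, 0.2]
width: -0.0
```

Call:
{"op": "play_rows", "data": {"motion": [{"offset": [0.07,-0.1,0],"dr": [0,0,0],"hand": 1},{"offset": [0.14,-0.2,0],"dr": [0,0,0],"hand": 1},{"offset": [0.21,-0.3,0],"dr": [0,0,0],"hand": 1},{"offset": [0.28,-0.4,0],"dr": [0,0,0],"hand": 1},{"offset": [0.35,-0.5,0],"dr": [0,0,0],"hand": 1},{"offset": [0.42,-0.6,0],"dr": [0,0,0],"hand": 1},{"offset": [0.49,-0.7,0],"dr": [0,0,0],"hand": 1},{"offset": [0.56,-0.8,0],"dr": [0,0,0],"hand": 1},{"offset": [0.63,-0.9,0],"dr": [0,0,0],"hand": 1},{"offset": [0.7,-1,0],"dr": [0,0,0],"hand": 1}]}}

```text
time_s: 7.6
ee_pos: [462.0, 202.7, 404.6]
ee_rot: [[0.912, 0.409, -0.0], [0.409, -0.912, -0.0], [-0.0, 0.0, -1.0]]
ft_force: [-0.2, 0.3, 0.7]
width: -0.2
```

```bash
python3 - <<'E'
from h import *
st=state();print(st['ee_pos'],st['time_s'],move(np.append(w(0,115,0)[:2],313)))
E
```

```text
[462.04100115 202.74157895 404.64222919] 7.6 [ 0.20034373 -0.23967801  0.76367738]
```

Call:
{"op": "play_rows", "data": {"motion": [{"offset": [0.1,-0.12,0],"dr": [0,0,0],"hand": 1},{"offset": [0.2,-0.24,0],"dr": [0,0,0],"hand": 1},{"offset": [0.2,-0.24,0.1],"dr": [0,0,0],"hand": 1},{"offset": [0.2,-0.24,0.2],"dr": [0,0,0],"hand": 1},{"offset": [0.2,-0.24,0.3],"dr": [0,0,0],"hand": 1},{"offset": [0.2,-0.24,0.4],"dr": [0,0,0],"hand": 1},{"offset": [0.2,-0.24,0.5],"dr": [0,0,0],"hand": 1},{"offset": [0.2,-0.24,0.6],"dr": [0,0,0],"hand": 1},{"offset": [0.2,-0.24,0.7],"dr": [0,0,0],"hand": 1},{"offset": [0.2,-0.24,0.76],"dr": [0,0,0],"hand": 1}]}}

```text
time_s: 8.85
ee_pos: [471.9, 237.9, 312.6]
ee_rot: [[0.912, 0.41, -0.001], [0.41, -0.912, -0.0], [-0.001, 0.0, -1.0]]
ft_force: [-0.3, -0.1, 0.2]
width: -0.1
```

```bash
python3 - <<'E'
from h import *
st=state();print(st['ee_pos'],st['time_s'],st['ft_force'])
cv2.imwrite('pics/s1.png',cv2.resize(snapshot('side')[80:240,200:400],None,fx=4,fy=4))
def tgt(th,r=95):
    return w(0,60-r*np.cos(th)+10*np.sin(th)+14.5,42+r*np.sin(th)+10*np.cos(th)+173)
prev=None
for th in (1.5,1.4,1.3,1.2,1.1,1.0,.9,.8,.7,.6,.5,.4,.3,.2,.1,.04,0): print(th,move(tgt(th)).round(3))
E
```

```text
[471.88794567 237.86026434 312.58296277] 8.85 [-0.27075112 -0.1460312   0.16600876]
1.5 [-0.035  0.301  0.013]
1.4 [-0.045  0.38   0.014]
1.3 [-0.056  0.459  0.024]
1.2 [-0.066  0.536  0.041]
1.1 [-0.076  0.61   0.065]
1.0 [-0.086  0.683  0.098]
0.9 [-0.095  0.751  0.137]
0.8 [-0.104  0.816  0.183]
0.7 [-0.112  0.875  0.235]
0.6 [-0.119  0.929  0.293]
0.5 [-0.125  0.977  0.356]
0.4 [-0.131  1.019  0.424]
0.3 [-0.135  1.053  0.495]
0.2 [-0.139  1.081  0.57 ]
0.1 [-0.141  1.101  0.647]
0.04 [-0.142  1.109  0.694]
0 [-0.143  1.113  0.726]
```

View pics/s1.png

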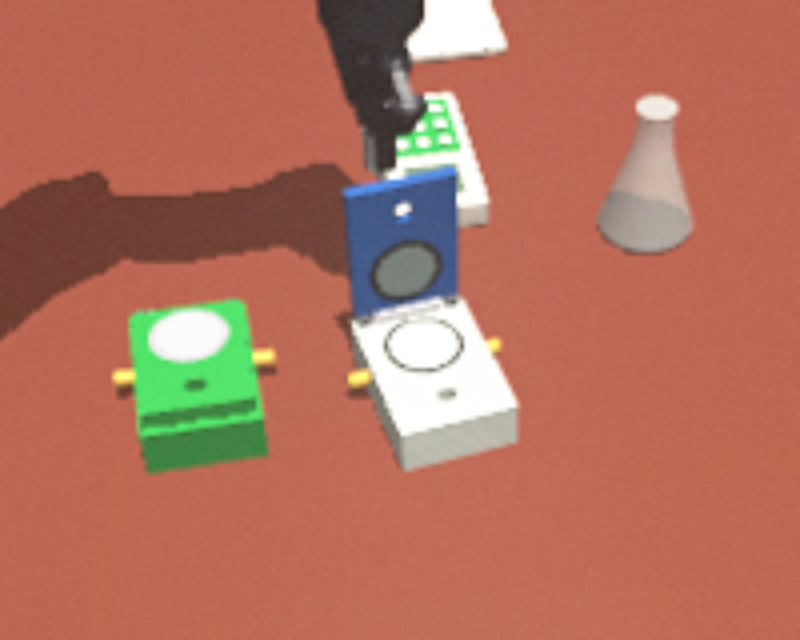

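The fingertip is behind the lid's free edge (crop (380,170)), clear of it. Now I'll sweep the lid along its arc.

Call:
{"op": "play_rows", "data": {"motion": [{"offset": [-0.02,0.15,0.01],"dr": [0,0,0],"hand": 1},{"offset": [-0.035,0.3,0.013],"dr": [0,0,0],"hand": 1},{"offset": [-0.045,0.38,0.014],"dr": [0,0,0],"hand": 1},{"offset": [-0.056,0.46,0.024],"dr": [0,0,0],"hand": 1},{"offset": [-0.066,0.54,0.04],"dr": [0,0,0],"hand": 1},{"offset": [-0.076,0.61,0.065],"dr": [0,0,0],"hand": 1},{"offset": [-0.086,0.68,0.1],"dr": [0,0,0],"hand": 1},{"offset": [-0.095,0.75,0.137],"dr": [0,0,0],"hand": 1},{"offset": [-0.104,0.815,0.183],"dr": [0,0,0],"hand": 1},{"offset": [-0.112,0.875,0.235],"dr": [0,0,0],"hand": 1}]}}

```text
time_s: 10.15
ee_pos: [502.9, 136.0, 284.8]
ee_rot: [[0.912, 0.409, 0.0], [0.409, -0.912, -0.0], [0.0, 0.0, -1.0]]
ft_force: [0.5, 0.2, 2.3]
width: 0.5
```

Call:
{"op": "play_rows", "data": {"motion": [{"offset": [-0.007,0.055,0.06],"dr": [0,0,0],"hand": 1},{"offset": [-0.013,0.1,0.12],"dr": [0,0,0],"hand": 1},{"offset": [-0.019,0.145,0.19],"dr": [0,0,0],"hand": 1},{"offset": [-0.023,0.18,0.26],"dr": [0,0,0],"hand": 1},{"offset": [-0.027,0.205,0.335],"dr": [0,0,0],"hand": 1},{"offset": [-0.029,0.225,0.41],"dr": [0,0,0],"hand": 1},{"offset": [-0.03,0.235,0.45],"dr": [0,0,0],"hand": 1},{"offset": [-0.03,0.24,0.475],"dr": [0,0,0],"hand": 1},{"offset": [-0.03,0.24,0.49],"dr": [0,0,0],"hand": 1},{"offset": [-0.03,0.24,0.49],"dr": [0,0,0],"hand": 1}]}}

```text
time_s: 11.4
ee_pos: [511.2, 108.9, 226.8]
ee_rot: [[0.912, 0.41, 0.0], [0.41, -0.912, -0.0], [0.0, 0.0, -1.0]]
ft_force: [-0.3, -0.5, 7.9]
width: 0.1
```

```bash
python3 - <<'E'
from h import *
st=state();print(st['ee_pos'],st['time_s'],st['ft_force'])
cv2.imwrite('pics/s2.png',cv2.resize(snapshot('side')[80:240,200:400],None,fx=4,fy=4))
E
```

```text
[511.15484377 108.90161568 226.80299264] 11.4 [-0.34577785 -0.48517977  7.89653897]
```

View pics/s2.png

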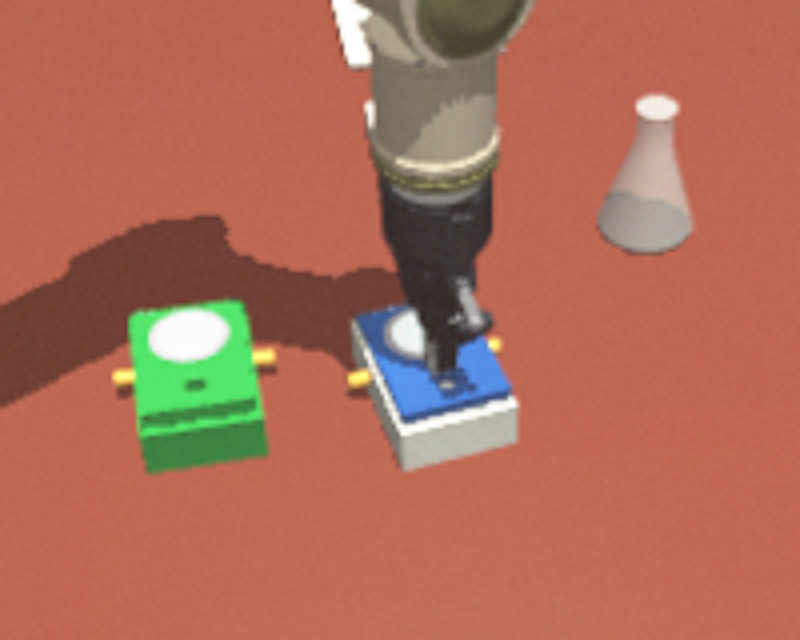

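The lid is shut, pressed with 8 N, and its hole shows at crop (447,383). Next I'll lift, travel to the pin and open the gripper.

Call:
{"op": "play_rows", "data": {"motion": [{"offset": [0,0,-0.1],"dr": [0,0,0],"hand": 1},{"offset": [0,0,-0.22],"dr": [0,0,0],"hand": 1},{"offset": [0,0.05,-0.35],"dr": [0,0,0],"hand": 1},{"offset": [-0.05,0.15,-0.45],"dr": [0,0,0],"hand": 1},{"offset": [-0.1,0.25,-0.55],"dr": [0,0,0],"hand": 1},{"offset": [-0.15,0.35,-0.6],"dr": [0,0,0],"hand": 1},{"offset": [-0.2,0.5,-0.6],"dr": [0,0,0],"hand": 1},{"offset": [-0.25,0.6,-0.6],"dr": [0,0,0],"hand": 0.5},{"offset": [-0.32,0.7,-0.6],"dr": [0,0,0],"hand": 0},{"offset": [-0.4,0.8,-0.6],"dr": [0,0,0],"hand": 0}]}}

```text
time_s: 12.7
ee_pos: [506.3, 0.7, 298.3]
ee_rot: [[0.912, 0.41, -0.0], [0.41, -0.912, 0.0], [-0.0, -0.0, -1.0]]
ft_force: [0.5, 0.2, -0.8]
width: 54.2
```

Call:
{"op": "play_rows", "data": {"motion": [{"offset": [-0.04,0.1,0],"dr": [0,0,0],"hand": 0},{"offset": [-0.08,0.2,0],"dr": [0,0,0],"hand": 0},{"offset": [-0.12,0.3,0],"dr": [0,0,0],"hand": 0},{"offset": [-0.16,0.4,0],"dr": [0,0,0],"hand": 0},{"offset": [-0.2,0.5,0],"dr": [0,0,0],"hand": 0},{"offset": [-0.25,0.6,0],"dr": [0,0,0],"hand": 0},{"offset": [-0.3,0.7,0],"dr": [0,0,0],"hand": 0},{"offset": [-0.35,0.8,0],"dr": [0,0,0],"hand": 0},{"offset": [-0.4,0.9,0],"dr": [0,0,0],"hand": 0},{"offset": [-0.45,1,0],"dr": [0,0,0],"hand": 0}]}}

```text
time_s: 13.95
ee_pos: [506.5, -130.9, 298.4]
ee_rot: [[0.912, 0.409, -0.0], [0.409, -0.912, -0.0], [-0.0, -0.0, -1.0]]
ft_force: [0.4, 0.1, 0.3]
width: 85.2
```

```bash
python3 - <<'E'
from h import *
st=state();print(st['ee_pos'],st['time_s'],st['ft_force'],st['width'])
print(move([502.9,-208.5,300]))
im=snapshot('side'); cv2.imwrite('pics/s3f.png',im)
cv2.imwrite('pics/s3.png',cv2.resize(im[120:300,230:410],None,fx=3.3,fy=3.3))
im=snapshot('top'); cv2.imwrite('pics/t3f.png',im)
E
```

```text
[ 506.51092893 -130.8830626   298.44960565] 13.95 [0.43355001 0.0739333  0.333081  ] 85.24918003885277
[-0.29227905  0.57778793 -0.01291561]
```

View pics/s3.png

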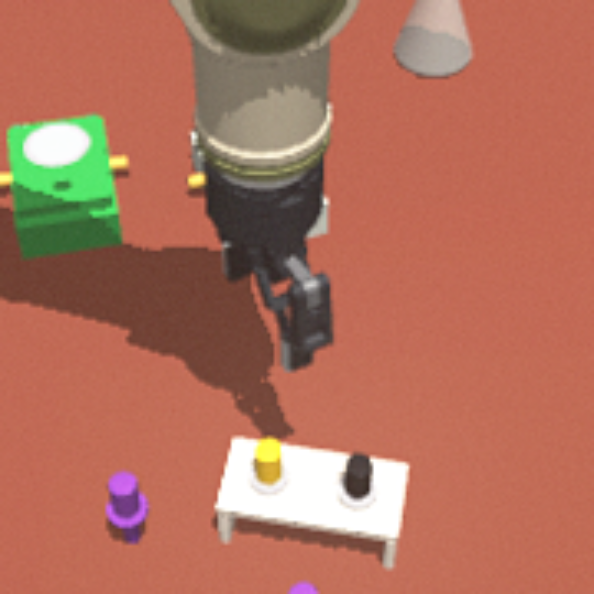

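View pics/t3f.png

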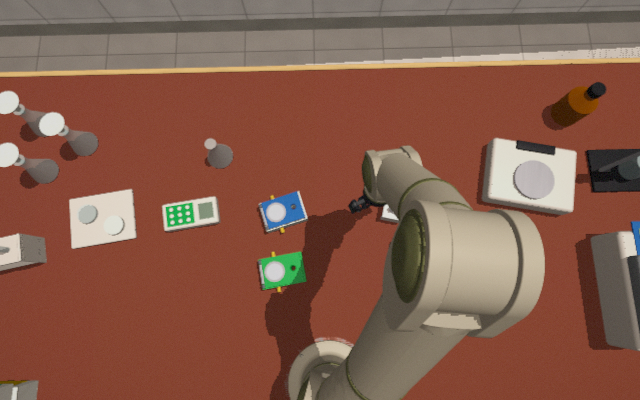

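```bash
python3 - <<'E'
from h import *
cs,ct=calibration('side'),calibration('top')
t=cv2.imread('pics/t3f.png')
x,y,ww,h=289,203,9,9; sub=t[y:y+h,x:x+ww].astype(float); print(sub[...,0].astype(int))
g=np.clip(110-sub[...,0],0,None); ys,xs=np.mgrid[y:y+h,x:x+ww]; u,v=(xs*g).sum()/g.sum(),(ys*g).sum()/g.sum()
print(u,v,onz(ct,u,v,56),onz(ct,u,v,50))
s=cv2.imread('pics/side0.png');t0=cv2.imread('pics/top0.png')
f=lambda im:cv2.connectedComponentsWithStats(cv2.inRange(cv2.cvtColor(im,cv2.COLOR_BGR2HSV),(125,90,50),(160,255,255)))
for im,c in((s,cs),(t0,ct)):
    n,_,st,ce=f(im)
    for i in range(1,n):
        if st[i,4]>25: print(ce[i],st[i],onz(c,*ce[i],45))
P=np.array([502.9,-208.5]);a=np.radians(76.9);d=np.array([np.cos(a),np.sin(a)]);print(P+57*d,P-57*d)
E
```

```text
[[176 175 172 163 159 163 173 176 177]
 [177 169 149 114 106 119 154 176 176]
 [178 160 118  97  93 100 126 161 177]
 [175 155 117 111  82  79 105 152 175]
 [174 163 134  85  74  80 110 160 177]
 [177 171 142  93  74  89 140 172 179]
 [179 175 169 153 141 153 170 178 178]
 [179 177 176 176 177 178 180 179 179]
 [179 180 177 177 178 178 179 179 178]]
293.17216117216117 206.6996336996337 [512.12209034  94.82639097  56.        ] [513.30147912  95.2620823   50.        ]
[267.99459459 272.51351351] [262 263  13  22 185] [ 400.21923155 -221.76905804   45.        ]
[321.24102564 305.99487179] [315 296  14  21 195] [ 521.85565123 -312.5344952    45.        ]
[428.25274725 201.18681319] [423 196  12  11  91] [ 522.19266634 -318.05835993   45.        ]
[401.05747126 241.47126437] [396 237  11  10  87] [ 400.66627591 -227.47417989   45.        ]
[ 515.81912452 -152.98336987] [ 489.98087548 -264.01663013]
```

Call:
{"op": "play_rows", "data": {"motion": [{"offset": [-0.03,0.06,0],"dr": [0,0,0.1],"hand": 0},{"offset": [-0.06,0.12,0],"dr": [0,0,0.2],"hand": 0},{"offset": [-0.1,0.2,0],"dr": [0,0,0.3],"hand": 0},{"offset": [-0.14,0.28,0],"dr": [0,0,0.4],"hand": 0},{"offset": [-0.18,0.36,0],"dr": [0,0,0.5],"hand": 0},{"offset": [-0.22,0.44,0],"dr": [0,0,0.6],"hand": 0},{"offset": [-0.26,0.52,0],"dr": [0,0,0.7],"hand": 0},{"offset": [-0.292,0.578,0],"dr": [0,0,0.8],"hand": 0},{"offset": [-0.292,0.578,0],"dr": [0,0,0.83],"hand": 0},{"offset": [-0.292,0.578,0],"dr": [0,0,0.83],"hand": 0}]}}

```text
time_s: 15.3
ee_pos: [503.0, -207.4, 298.4]
ee_rot: [[0.974, -0.228, -0.0], [-0.228, -0.974, 0.0], [-0.0, -0.0, -1.0]]
ft_force: [0.8, -0.3, 0.2]
width: 85.1
```

```bash
python3 - <<'E'
from h import *
st=state();print(st['ee_pos'],st['time_s'],st['ee_rot'].round(3).tolist(),move([502.9,-208.5,232]))
im=snapshot('side'); cv2.imwrite('pics/s4.png',cv2.resize(im[200:300,250:390],None,fx=5,fy=5))
E
```

```text
[ 503.03909416 -207.38696025  298.43115752] 15.3 [[0.974, -0.228, -0.0], [-0.228, -0.974, 0.0], [-0.0, -0.0, -1.0]] [0.00105246 0.00935609 0.55359183]
```

View pics/s4.png

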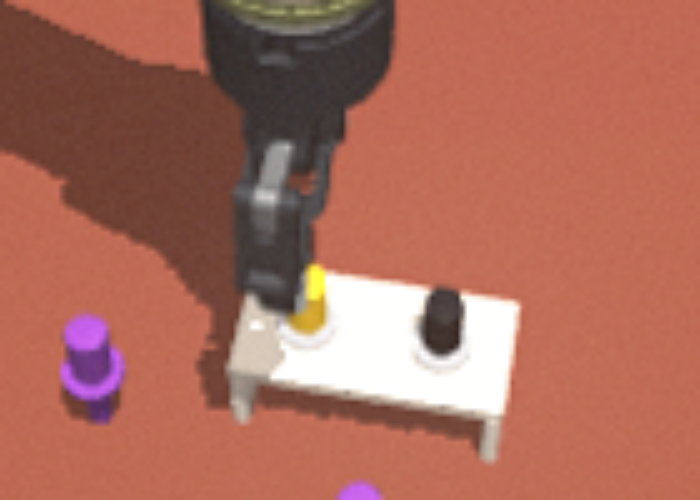

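```bash
python3 - <<'E'
from h import *
cs=calibration('side')
for p in([491.6-10.7,-257+2.5,138],[491.6+10.7,-257-2.5,138]):
    u,v=proj(cs,p); print((u+.5-250)*5,(v+.5-200)*5)
E
```

```text
256.9900457709858 311.7837887769966
307.55162912031295 319.7044335205837
```

Call:
{"op": "play_rows", "data": {"motion": [{"offset": [0,0.01,0.1],"dr": [0,0,0],"hand": 0},{"offset": [0,0.01,0.2],"dr": [0,0,0],"hand": 0},{"offset": [0,0.01,0.3],"dr": [0,0,0],"hand": 0},{"offset": [0,0.01,0.4],"dr": [0,0,0],"hand": 0},{"offset": [0,0.01,0.5],"dr": [0,0,0],"hand": 0.2},{"offset": [0,0.01,0.55],"dr": [0,0,0],"hand": 0.4},{"offset": [0,0.01,0.55],"dr": [0,0,0],"hand": 0.5},{"offset": [0,0.01,0.55],"dr": [0,0,0],"hand": 0.6},{"offset": [0,0.01,0.55],"dr": [0,0,0],"hand": 0.7},{"offset": [0,0.01,0.55],"dr": [0,0,0],"hand": 0.75}], "grip_force": 80}}

```text
time_s: 16.6
ee_pos: [502.8, -208.8, 232.8]
ee_rot: [[0.974, -0.228, 0.001], [-0.228, -0.974, -0.0], [0.001, 0.0, -1.0]]
ft_force: [0.4, -0.9, -0.1]
width: 21.3
```

```bash
python3 - <<'E'
from h import *
st=state();print(st['ee_pos'],st['time_s'],st['ft_force'],st['width'])
im=snapshot('side'); cv2.imwrite('pics/s5.png',cv2.resize(im[200:300,250:390],None,fx=5,fy=5))
E
```

```text
[ 502.78426009 -208.82714709  232.80045878] 16.6 [ 0.43637901 -0.86631778 -0.11948093] 21.34338645124738
```

View pics/s5.png

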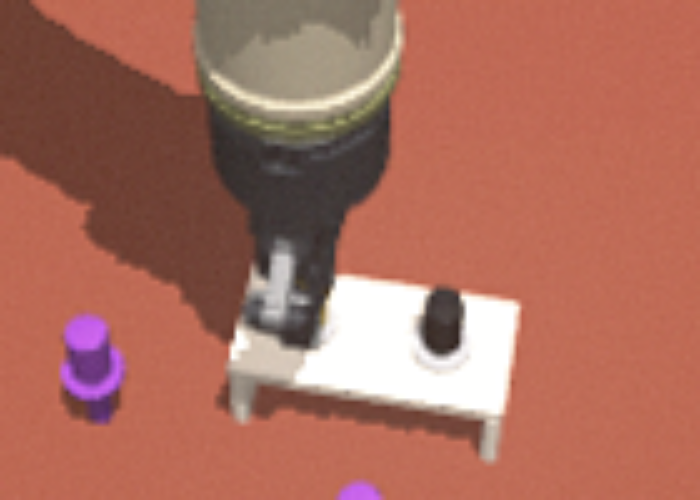

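The finger is centred about 15 crop px (some 4 mm) left of the knob, whose collar shows at crop (330,325). I'll open a little, shift 4 mm along +x, then close.

Call:
{"op": "play_rows", "data": {"motion": [{"offset": [0,0,0],"dr": [0,0,0],"hand": 0.6},{"offset": [0,0,0],"dr": [0,0,0],"hand": 0.6},{"offset": [0.02,0,0],"dr": [0,0,0],"hand": 0.6},{"offset": [0.035,0,0],"dr": [0,0,0],"hand": 0.6},{"offset": [0.035,0,0],"dr": [0,0,0],"hand": 0.7},{"offset": [0.035,0,0],"dr": [0,0,0],"hand": 1},{"offset": [0.035,0,0],"dr": [0,0,0],"hand": 1},{"offset": [0.035,0,0],"dr": [0,0,0],"hand": 1},{"offset": [0.035,0,0],"dr": [0,0,0],"hand": 1},{"offset": [0.035,0,0],"dr": [0,0,0],"hand": 1}], "grip_force": 100}}

```text
time_s: 17.9
ee_pos: [506.8, -209.8, 232.7]
ee_rot: [[0.974, -0.228, 0.0], [-0.228, -0.974, -0.0], [0.0, 0.0, -1.0]]
ft_force: [-0.2, -0.0, 6.5]
width: 17.5
```

Call:
{"op": "play_rows", "data": {"motion": [{"offset": [0,0,-0.1],"dr": [0,0,0],"hand": 1},{"offset": [0,0,-0.2],"dr": [0,0,0],"hand": 1},{"offset": [0,0,-0.3],"dr": [0,0,0],"hand": 1},{"offset": [0,0,-0.4],"dr": [0,0,0],"hand": 1},{"offset": [0,0,-0.5],"dr": [0,0,0],"hand": 1},{"offset": [0,0,-0.6],"dr": [0,0,0],"hand": 1},{"offset": [0,0,-0.7],"dr": [0,0,0],"hand": 1},{"offset": [0,0,-0.8],"dr": [0,0,0],"hand": 1},{"offset": [0,0,-0.8],"dr": [0,0,0],"hand": 1},{"offset": [0,0,-0.8],"dr": [0,0,0],"hand": 1}]}}

```text
time_s: 19.15
ee_pos: [506.7, -209.7, 328.3]
ee_rot: [[0.974, -0.228, -0.0], [-0.228, -0.974, 0.0], [-0.0, 0.0, -1.0]]
ft_force: [-0.4, 0.3, -1.9]
width: 17.2
```

```bash
python3 - <<'E'
from h import *
st=state();print(st['ee_pos'],st['time_s'],st['ft_force'],st['width'])
print(move([514.8,95,st['ee_pos'][2]]))
im=snapshot('side'); cv2.imwrite('pics/s6f.png',im); cv2.imwrite('pics/s6.png',cv2.resize(im[180:300,250:390],None,fx=5,fy=5))
E
```

```text
[ 506.70546706 -209.69524124  328.28199893] 19.15 [-0.38252947  0.283635   -1.88916555] 17.199926713500926
[-5.13168564e-01 -2.48764428e+00  1.38702417e-04]
```

View pics/s6.png

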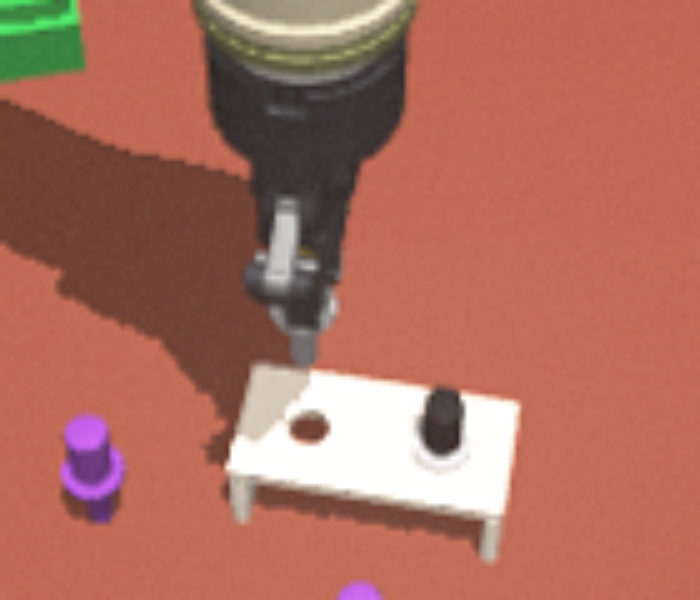

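The pin is held upright and clear of the rack, with its tip at crop (303,362), and the thick pin is untouched. I'll compare the tip seen in the camera with the arm reading.

```bash
python3 - <<'E'
from h import *
cs=calibration('side')
im=cv2.imread('pics/s6f.png')
cv2.imwrite('pics/s6z.png',cv2.resize(im[220:275,285:340],None,fx=10,fy=10,interpolation=cv2.INTER_NEAREST))
P=[506.7,-209.7]
for z in (103.5,109.5,145.5,150.5): print(z,proj(cs,P+[z]))
print('rackhole',proj(cs,[503.,-208.9,50]), 'hole lid', proj(cs,[514.8,95,55]))
E
```

```text
103.5 (np.float64(312.3545653498431), np.float64(252.62125861761555))
109.5 (np.float64(312.3256553999884), np.float64(251.15620186753262))
145.5 (np.float64(312.145420102227), np.float64(242.02249735001948))
150.5 (np.float64(312.1194284293753), np.float64(240.70532883368816))
rackhole (np.float64(311.0453366352443), np.float64(264.799810370656)) hole lid (np.float64(311.3017266478563), np.float64(174.47627235205155))
```

View pics/s6z.png

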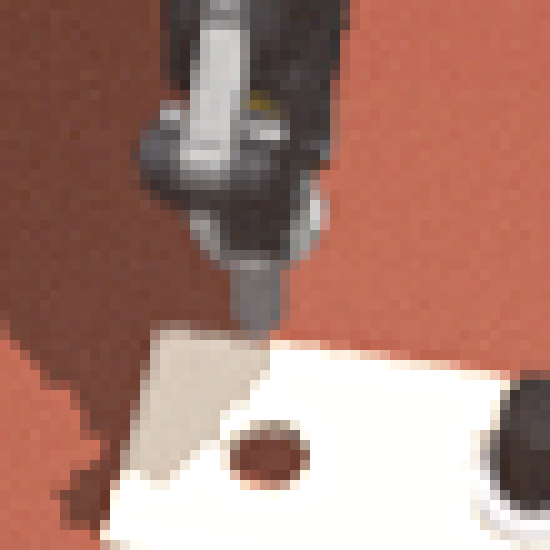

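Seen from the side, the pin is about 2 px (4–5 mm) left of where the arm reading puts it. The finger shows the same offset, so it is camera bias. I'll carry the pin over the clamp and compare pin and hole in the same picture.

Call:
{"op": "play_rows", "data": {"motion": [{"offset": [-0.02,-0.08,0],"dr": [0,0,0],"hand": 1},{"offset": [-0.04,-0.18,0],"dr": [0,0,0],"hand": 1},{"offset": [-0.06,-0.28,0],"dr": [0,0,0],"hand": 1},{"offset": [-0.08,-0.38,0],"dr": [0,0,0],"hand": 1},{"offset": [-0.1,-0.48,0],"dr": [0,0,0],"hand": 1},{"offset": [-0.12,-0.58,0],"dr": [0,0,0],"hand": 1},{"offset": [-0.14,-0.68,0],"dr": [0,0,0],"hand": 1},{"offset": [-0.16,-0.78,0],"dr": [0,0,0],"hand": 1},{"offset": [-0.18,-0.88,0],"dr": [0,0,0],"hand": 1},{"offset": [-0.2,-1,0],"dr": [0,0,0],"hand": 1}]}}

```text
time_s: 20.45
ee_pos: [510.8, -86.7, 328.5]
ee_rot: [[0.974, -0.228, -0.0], [-0.228, -0.974, -0.0], [-0.0, 0.0, -1.0]]
ft_force: [-0.2, -0.1, -1.2]
width: 17.3
```

Call:
{"op": "play_rows", "data": {"motion": [{"offset": [-0.02,-0.1,0],"dr": [0,0,0],"hand": 1},{"offset": [-0.04,-0.2,0],"dr": [0,0,0],"hand": 1},{"offset": [-0.06,-0.3,0],"dr": [0,0,0],"hand": 1},{"offset": [-0.08,-0.4,0],"dr": [0,0,0],"hand": 1},{"offset": [-0.1,-0.5,0],"dr": [0,0,0],"hand": 1},{"offset": [-0.12,-0.6,0],"dr": [0,0,0],"hand": 1},{"offset": [-0.14,-0.7,0],"dr": [0,0,0],"hand": 1},{"offset": [-0.16,-0.8,0],"dr": [0,0,0],"hand": 1},{"offset": [-0.18,-0.9,0],"dr": [0,0,0],"hand": 1},{"offset": [-0.2,-1,0],"dr": [0,0,0],"hand": 1}]}}

```text
time_s: 21.7
ee_pos: [514.8, 35.7, 328.5]
ee_rot: [[0.974, -0.228, -0.0], [-0.228, -0.974, -0.0], [0.0, 0.0, -1.0]]
ft_force: [0.3, 0.6, -0.8]
width: 17.3
```

Call:
{"op": "play_rows", "data": {"motion": [{"offset": [-0.01,-0.06,0],"dr": [0,0,0],"hand": 1},{"offset": [-0.02,-0.12,0],"dr": [0,0,0],"hand": 1},{"offset": [-0.03,-0.18,0],"dr": [0,0,0],"hand": 1},{"offset": [-0.04,-0.24,0],"dr": [0,0,0],"hand": 1},{"offset": [-0.05,-0.3,0],"dr": [0,0,0],"hand": 1},{"offset": [-0.06,-0.36,0],"dr": [0,0,0],"hand": 1},{"offset": [-0.07,-0.42,0],"dr": [0,0,0],"hand": 1},{"offset": [-0.08,-0.48,0],"dr": [0,0,0],"hand": 1},{"offset": [-0.08,-0.5,0],"dr": [0,0,0],"hand": 1},{"offset": [-0.08,-0.5,0],"dr": [0,0,0],"hand": 1}]}}

```text
time_s: 22.95
ee_pos: [519.1, 95.6, 328.4]
ee_rot: [[0.974, -0.228, -0.0], [-0.228, -0.974, -0.0], [-0.0, 0.0, -1.0]]
ft_force: [-0.7, 0.4, -0.9]
width: 17.6
```

```bash
python3 - <<'E'
from h import *
st=state();print(st['ee_pos'],st['time_s'],st['ft_force'],st['width'])
cs=calibration('side');ct=calibration('top')
im=snapshot('side'); cv2.imwrite('pics/s7f.png',im); cv2.imwrite('pics/s7.png',cv2.resize(im[140:200,280:340],None,fx=10,fy=10,interpolation=cv2.INTER_NEAREST))
im=snapshot('top'); cv2.imwrite('pics/t7f.png',im); cv2.imwrite('pics/t7.png',cv2.resize(im[180:240,255:315],None,fx=10,fy=10,interpolation=cv2.INTER_NEAREST))
p=st['ee_pos']
for z in (8+p[2]-232.8,14+p[2]-232.8,50+p[2]-232.8): print(proj(cs,[p[0],p[1],z]),proj(ct,[p[0],p[1],z]))
E
```

```text
[519.14313521  95.60985846 328.41159145] 22.95 [-0.70956533  0.41530295 -0.86386356] 17.60507839617921
(np.float64(312.59322671339316), np.float64(162.0624895651561)) (np.float64(291.67696509007146), np.float64(201.22382971284114))
(np.float64(312.57106511301566), np.float64(160.49470464488778)) (np.float64(291.51636209704776), np.float64(200.80098301408222))
(np.float64(312.43395557545216), np.float64(150.79512240554513)) (np.float64(290.5177140664332), np.float64(198.17167321718986))
```

View pics/s7.png

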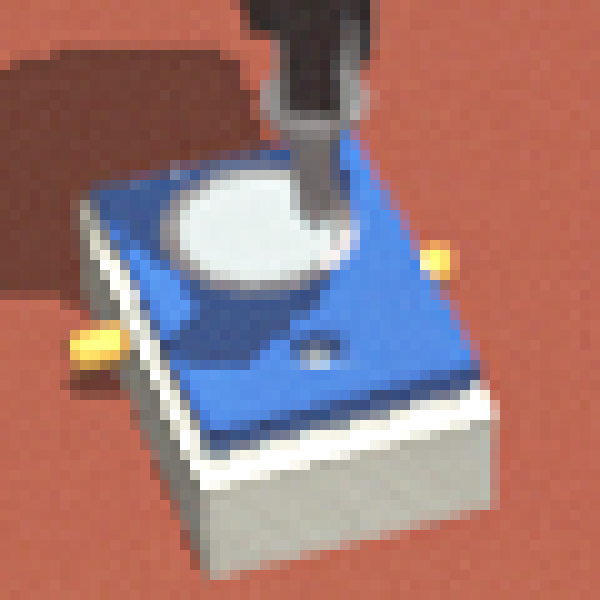

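View pics/t7.png

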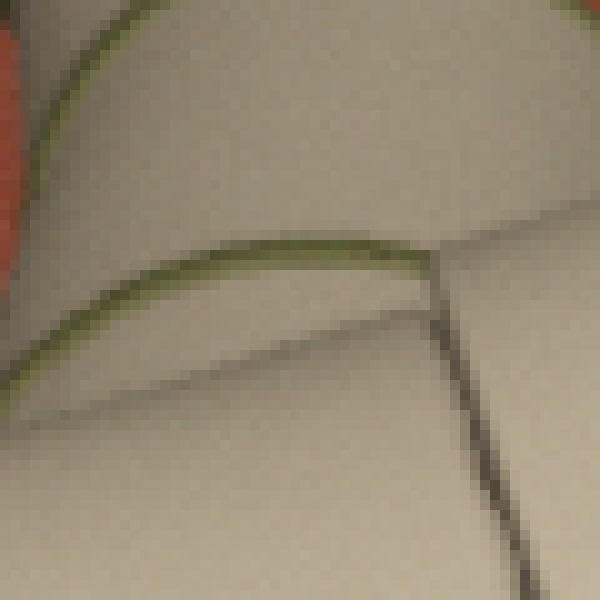

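```bash
python3 - <<'E'
from h import *
cs=calibration('side')
im=cv2.imread('pics/s7f.png').astype(float)
print(im[160:165,306:318,0].astype(int)); print(im[171:179,306:318,0].astype(int))
for z in (55,56): print(onz(cs,312.6,174.8,z))
E
```

```text
[[241 241 245 191 114 111 101 115 132 224 235 235]
 [240 239 242 225 144 123 129 140 139 218 234 230]
 [239 241 241 246 214 159 197 181 177 227 232 230]
 [240 240 239 241 243 231 243 195 228 237 230 230]
 [239 240 239 240 240 242 243 209 230 234 232 230]]
[[139 140 139 168 175 227 236 231 232 229 229 231]
 [135 135 132 221 235 228 224 223 225 227 231 228]
 [135 160 165 201 187 154 167 181 212 227 229 229]
 [163 228 229 153 130 137 126 123 192 227 230 232]
 [229 237 228 182 161 180 176 164 203 231 230 229]
 [236 233 235 229 214 226 235 235 229 229 232 229]
 [231 230 232 232 233 231 231 233 232 232 231 234]
 [232 233 233 230 231 232 232 232 232 229 227 217]]
[518.56950723  93.45970515  55.        ]
[518.54024749  92.44021746  56.        ]
```

Call:
{"op": "play_rows", "data": {"motion": [{"offset": [-0.004,0.012,0.05],"dr": [0,0,0],"hand": 1},{"offset": [-0.004,0.012,0.1],"dr": [0,0,0],"hand": 1},{"offset": [-0.004,0.012,0.16],"dr": [0,0,0],"hand": 1},{"offset": [-0.004,0.012,0.22],"dr": [0,0,0],"hand": 1},{"offset": [-0.004,0.012,0.28],"dr": [0,0,0],"hand": 1},{"offset": [-0.004,0.012,0.34],"dr": [0,0,0],"hand": 1},{"offset": [-0.004,0.012,0.37],"dr": [0,0,0],"hand": 1},{"offset": [-0.004,0.012,0.4],"dr": [0,0,0],"hand": 1},{"offset": [-0.004,0.012,0.42],"dr": [0,0,0],"hand": 1},{"offset": [-0.004,0.012,0.43],"dr": [0,0,0],"hand": 1}], "grip_force": 120}}

```text
time_s: 24.3
ee_pos: [518.3, 94.2, 276.8]
ee_rot: [[0.974, -0.228, -0.0], [-0.228, -0.974, -0.0], [-0.0, 0.0, -1.0]]
ft_force: [-0.5, 0.6, -1.9]
width: 17.0
```

```bash
python3 - <<'E'
from h import *
st=state();print(st['ee_pos'],st['time_s'],st['ft_force'],st['wrist_torque'],st['width'])
im=snapshot('side'); cv2.imwrite('pics/s8.png',cv2.resize(im[140:200,280:340],None,fx=10,fy=10,interpolation=cv2.INTER_NEAREST))
E
```

```text
[518.3450534   94.18342034 276.78975208] 24.3 [-0.49618282  0.63910232 -1.87296878] [0.01563711 0.03070165 0.0097065 ] 16.980899726669275
```

View pics/s8.png

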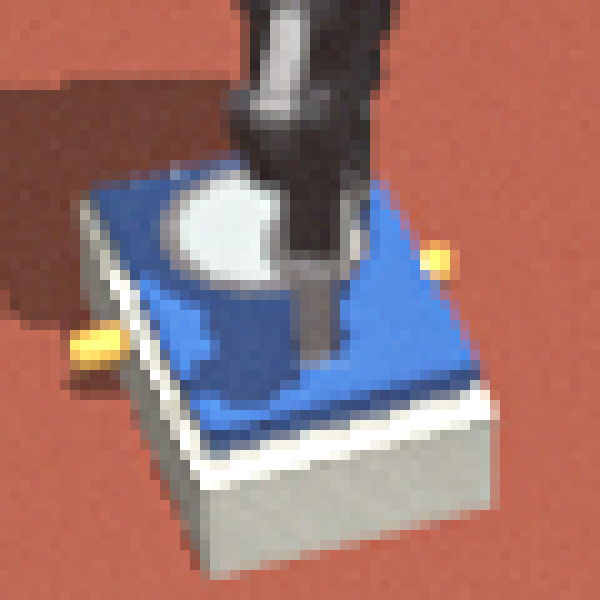

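The pin tip meets the lid hole at crop (318,355) with no contact force, so I'll go on down.

Call:
{"op": "play_rows", "data": {"motion": [{"offset": [0,0,0.02],"dr": [0,0,0],"hand": 1},{"offset": [0,0,0.04],"dr": [0,0,0],"hand": 1},{"offset": [0,0,0.06],"dr": [0,0,0],"hand": 1},{"offset": [0,0,0.07],"dr": [0,0,0],"hand": 1},{"offset": [0,0,0.08],"dr": [0,0,0],"hand": 1},{"offset": [0,0,0.09],"dr": [0,0,0],"hand": 1},{"offset": [0,0,0.1],"dr": [0,0,0],"hand": 1},{"offset": [0,0,0.11],"dr": [0,0,0],"hand": 1},{"offset": [0,0,0.12],"dr": [0,0,0],"hand": 1},{"offset": [0,0,0.13],"dr": [0,0,0],"hand": 1}]}}

```text
time_s: 25.6
ee_pos: [518.4, 94.2, 261.2]
ee_rot: [[0.974, -0.228, -0.0], [-0.228, -0.974, 0.0], [-0.0, 0.0, -1.0]]
ft_force: [-0.1, 0.2, -1.1]
width: 16.5
```

```bash
python3 - <<'E'
from h import *
st=state();print(st['ee_pos'],st['time_s'],st['ft_force'],st['wrist_torque'],st['width'])
E
```

```text
[518.3592042   94.17701401 261.16594789] 25.6 [-0.07037846  0.24855076 -1.06084847] [0.00783078 0.00497755 0.04217221] 16.460983486678277
```

The tip is at about z 36, in the body hole, with no side force.

Call:
{"op": "play_rows", "data": {"motion": [{"offset": [0,0,0.02],"dr": [0,0,0],"hand": 1},{"offset": [0,0,0.04],"dr": [0,0,0],"hand": 1},{"offset": [0,0,0.06],"dr": [0,0,0],"hand": 1},{"offset": [0,0,0.08],"dr": [0,0,0],"hand": 1},{"offset": [0,0,0.1],"dr": [0,0,0],"hand": 1},{"offset": [0,0,0.12],"dr": [0,0,0],"hand": 1},{"offset": [0,0,0.14],"dr": [0,0,0],"hand": 1},{"offset": [0,0,0.15],"dr": [0,0,0],"hand": 1},{"offset": [0,0,0.16],"dr": [0,0,0],"hand": 1},{"offset": [0,0,0.17],"dr": [0,0,0],"hand": 1}]}}

```text
time_s: 26.85
ee_pos: [518.4, 94.2, 240.8]
ee_rot: [[0.974, -0.228, 0.0], [-0.228, -0.974, -0.0], [0.0, 0.0, -1.0]]
ft_force: [-0.2, -0.5, -0.7]
width: 16.9
```

```bash
python3 - <<'E'
from h import *
st=state();print(st['ee_pos'],st['time_s'],st['ft_force'],st['wrist_torque'],st['width'])
im=snapshot('side'); cv2.imwrite('pics/s9.png',cv2.resize(im[140:200,280:340],None,fx=10,fy=10,interpolation=cv2.INTER_NEAREST))
E
```

```text
[518.3616446   94.1908544  240.81085925] 26.85 [-0.15052446 -0.49937066 -0.65748195] [0.00353981 0.03088131 0.03007565] 16.891109821422976
```

View pics/s9.png

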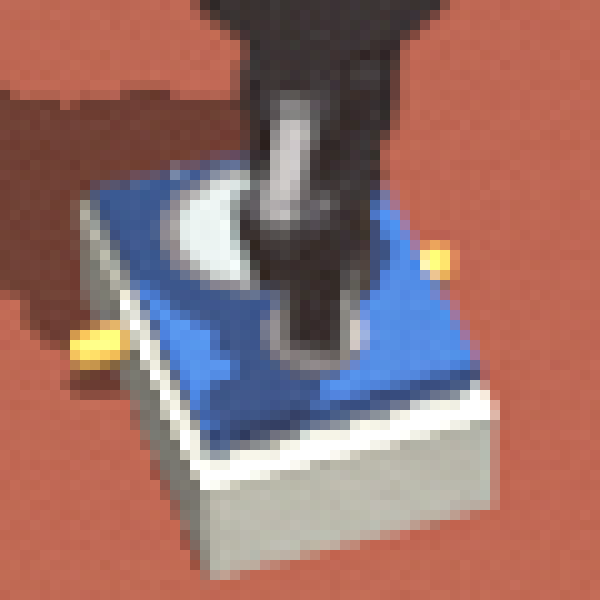

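The collar is just above the lid and no force shows yet. I'll press down in small steps and watch the force.

Call:
{"op": "play_rows", "data": {"motion": [{"offset": [0,0,0.005],"dr": [0,0,0],"hand": 1},{"offset": [0,0,0.01],"dr": [0,0,0],"hand": 1},{"offset": [0,0,0.015],"dr": [0,0,0],"hand": 1},{"offset": [0,0,0.02],"dr": [0,0,0],"hand": 1},{"offset": [0,0,0.025],"dr": [0,0,0],"hand": 1},{"offset": [0,0,0.03],"dr": [0,0,0],"hand": 1},{"offset": [0,0,0.035],"dr": [0,0,0],"hand": 1},{"offset": [0,0,0.04],"dr": [0,0,0],"hand": 1},{"offset": [0,0,0.04],"dr": [0,0,0],"hand": 1},{"offset": [0,0,0.04],"dr": [0,0,0],"hand": 1}]}}

```text
time_s: 28.15
ee_pos: [518.5, 94.0, 236.1]
ee_rot: [[0.974, -0.228, 0.0], [-0.228, -0.974, -0.0], [0.0, 0.0, -1.0]]
ft_force: [1.3, -1.5, 5.7]
width: 17.0
```

Call:
{"op": "play_rows", "data": {"motion": [{"offset": [0,0,0.004],"dr": [0,0,0],"hand": 1},{"offset": [0,0,0.008],"dr": [0,0,0],"hand": 1},{"offset": [0,0,0.012],"dr": [0,0,0],"hand": 1},{"offset": [0,0,0.016],"dr": [0,0,0],"hand": 1},{"offset": [0,0,0.018],"dr": [0,0,0],"hand": 1},{"offset": [0,0,0.02],"dr": [0,0,0],"hand": 1},{"offset": [0,0,0.02],"dr": [0,0,0],"hand": 1},{"offset": [0,0,0.02],"dr": [0,0,0],"hand": 1},{"offset": [0,0,0.02],"dr": [0,0,0],"hand": 1},{"offset": [0,0,0.02],"dr": [0,0,0],"hand": 1}]}}

```text
time_s: 29.4
ee_pos: [518.6, 93.9, 234.4]
ee_rot: [[0.974, -0.228, 0.001], [-0.228, -0.974, -0.0], [0.001, -0.0, -1.0]]
ft_force: [-0.9, -2.7, 14.0]
width: 16.9
```

```bash
python3 - <<'E'
from h import *
for i in range(2):
    st=state();print(st['ee_pos'],st['time_s'],st['ft_force'],st['wrist_torque'],st['width'])
    im=snapshot('side')
cv2.imwrite('pics/s10.png',cv2.resize(im[140:200,280:340],None,fx=10,fy=10,interpolation=cv2.INTER_NEAREST))
E
```

```text
[518.59374732  93.86451094 234.42931192] 29.4 [-0.8605695 -2.682696  13.9892574] [-0.58563131  0.27733185  0.12683693] 16.877956491218626
[518.5772851   93.86095707 234.4344031 ] 29.45 [-1.17213937 -2.4917702  14.40308382] [-0.59828242  0.27747951  0.09337267] 17.256470864090684
```

View pics/s10.png

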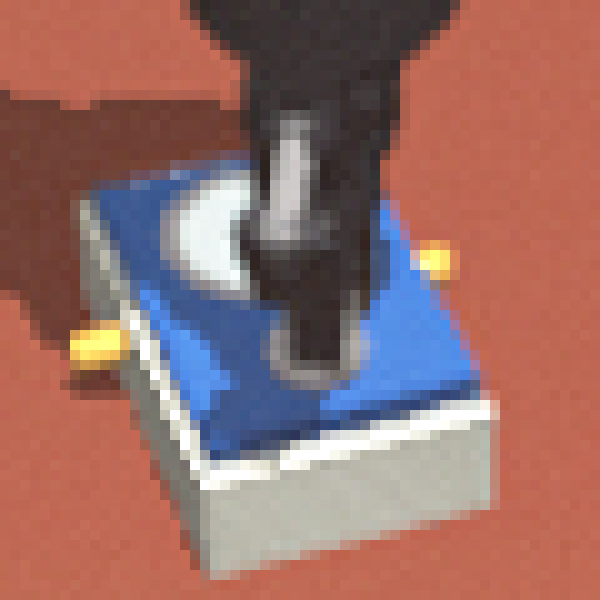

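The force is now about 15 N, the hard stop has been reached, and the lid lies flat with the collar on it. Handing in.

```bash
python3 - <<'E'
from h import *
print(hand_in()); st=state(); print(st['time_s'],st['ee_pos'],st['ft_force'])
E
```

```text
the job is handed in; nothing more can be done
None
the job is handed in; nothing more can be done
```

I swung the blue lid shut, took the yellow-knobbed pin from the rack and pushed it down through the lid into the clamp body. I handed in with the gripper still holding it and pressing, at 29.5 s of the 51 s allowed; no verdict is reported.

- **Last checks:** the downward push read about 14 N, against about 9 N needed to flatten the lid. The tool stopped at z 234.4 mm, where I expected about 234.8 mm with the lid flat, and it stopped short of its commanded depth, as against a hard stop. The last picture shows the collar on the lid and the lid lying on the body. Side force was about 3 N, with a wrist moment of about 0.6 N m.
- **Left alone:** the black-knobbed pin was still in the rack after I lifted the slim pin out. I steered clear of the flask, bottle, meter, purple pins and green clamp but did not check them again at the end.
- **Disagreements:** the side camera showed things 3 to 5 mm to the left (−x) of where the arm reading put them. I corrected this by regrasping 4 mm over and by comparing pin and hole in the same picture. The gripper read about 17 mm on the 20 mm knob, which I could not explain, but I saw no sign of the pin slipping.

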